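Change over the bottles on the filling slides

ROBOT

A 6-joint arm with a two-finger parallel gripper is mounted at the origin on the work surface. World frame = base frame: x ahead of the robot, y to its left, z up, the work surface at z = 0. Lengths are in m, angles in degrees, forces in N, time in s.
With the tool pointing down it reaches from about 0.25 to 0.775 m from the base axis. Payload 4 kg.
Tool frame: the origin (TCP) lies on the centre line of the jaws, within the pads' length; the fingertips stand 19 mm ahead of it and the grasp point (between the pads) is the TCP; z points along the fingers, y is the direction in which the jaws open and shut (so a half turn about z gives the same grasp; the last joint's range is limited). The gripper opens to 94 mm and grips with 3 to 60 N. Pads are 16 mm wide; open, the fingers measure 119 mm over their backs; the gripper's body (75 mm by 177 mm) begins 78 mm behind the grasp point.
Start: joints at [71.442, 4.996, 78.535, -0, 96.463, -5.907], TCP at [0.12, 0.537, 0.191] pointing down, gripper open.
Joint ranges: [-177.83, 177.83], [-43.37, 116.18], [15.69, 146.23], [-61.86, 241.86], [9.47, 152.12], [-147.06, 147.06]. Speed limits (degrees/s): [159.86, 159.86, 180, 180, 180, 180].

INTERFACE

Orientations are given as [roll, pitch, yaw] about the fixed x, y, z axes, in that order (R = Rz(yaw) Ry(pitch) Rx(roll)).
In Python, from workcell import arm gives the robot as it stands.
- The arm moves only by the tool move_arm, never from a script. Its argument "commands" is a list of rows, each a list of 5 numbers: the opening in per cent of the stroke, from 0 (shut) to 100 (fully open), then the shift along the tool's x, y, z in cm, then the turn about the tool's z in rad. In form: [[fingers, tx, ty, tz, turn], ...]. A call has 1 to 8 rows; each row is the pose to reach, as a shift and turn from the pose commanded when the call began, along the tool's axes at that moment; what a row does not reach only later rows make up. A row lasts 1/10 s, in which the tool goes at most 50 mm and 8.59 degrees, less where a joint would pass 70% of its speed; a pose out of reach is approached as far as the arm can. A call with a gripper value outside its range is refused whole. The fingers move at their own pace and stop on an object; "newtons" is the grip in N (left out, the last holds). Time passes only in rows, so rows that repeat a pose let the fingers close. It gives the time, the measured TCP pose, the force and the opening at its end, in the units of the state.
- arm.get_obs(): the state, without advancing time (a new reading comes with each control period).
- arm.read_camera(name): name is "side" or "top" or "wrist"; returns a dict with "img" (420x560x3 uint8, red, green, blue), "fx", "fy", "cx", "cy" (pixels), "pose" (4x4, takes a point from camera to world coordinates). Camera axes: x right, y up, looking along -z (the intrinsics and any distortion apply to the point x, -y, -z); pixel columns grow to the right and rows downward; lengths in m; the calibration is good to about 2 mm. A picture is of the moment at which its call begins. There is no depth.
- arm.finish_job(): hands the job in, once; it reports no verdict.
The state is a dict: "time_s": time; "joint_positions": joint angles; "dq": joint speeds; "tau": joint torques, N m; "ee_pos": TCP position; "orientation": TCP orientation; "wrist_force": force on the tool from outside, world axes, zero at the start; "moment": the same for the moment, N m; "grip_width": finger opening in m.
Only numpy, scipy, OpenCV 4.12 (cv2) and the standard library are available. Lean on these libraries where they do the work, as an engineer would, in place of code of your own. Each camera call takes 0.05 s, during which the arm holds its last target.

TASK

Change over the two bottle fillers: hook a fingertip behind the orange lip of the carrier that holds the full green bottle and draw it all the way out to its stop, and push the carrier with the empty clear bottle fully home under its nozzle with your fingertips. Only hook and push: do not pinch the lips or touch either bottle, and keep both bottles standing in their pockets. Leave the other things on the bench where they are.

Things in the scene. Friction and masses are not known exactly. Their poses are not given: they have to be found in the camera images.
- full_station: Fixed filling station of the full bottle (green, yellow band); may be on the left or right, yaw varies. Dark bed 420 x 116 mm, top 16 mm up, low side guides to 28 mm. Nozzle tip 245 mm up over the bottle's place, post 242 mm inwards, pipes to 350 mm up. Origin on the table under the carrier's lip when fully in; +x inwards (away from the robot) along the travel, +y left.
- empty_station: Fixed filling station of the empty bottle (colourless, white band); may be on the left or right, yaw varies. Dark bed 420 x 116 mm, top 16 mm up, low side guides to 28 mm. Nozzle tip 245 mm up over the bottle's place, post 242 mm inwards, pipes to 350 mm up. Origin on the table under the carrier's lip when fully in; +x inwards (away from the robot) along the travel, +y left.
- full_slide (a joint): Sliding carrier of the full bottle: 0 m fully in, 0.12 fully out at its front stop (moves to the station's -x). Starts at 0 to 0.01. Friction about 2.5 N plus 8 N per m/s; stays where left. An aluminium tray 90 x 196 mm, floor 28 mm above the table; 92 mm of floor is clear behind the lip, then the bottle's pocket (80 mm square inside, walls to 50 mm above the table).
- empty_slide (a joint): Sliding carrier of the empty bottle: 0 m fully in, 0.12 fully out at its front stop (moves to the station's -x). Starts at 0.11 to 0.12. Friction about 2.5 N plus 8 N per m/s; stays where left. An aluminium tray 90 x 196 mm, floor 28 mm above the table; 92 mm of floor is clear behind the lip, then the bottle's pocket (80 mm square inside, walls to 50 mm above the table).
- full_lip_top (a point): Middle of the top edge of the orange front lip of the full bottle's carrier: an upright plate 90 mm wide, 8 mm thick along the travel (4 mm to either side of this point), top 62 mm above the table, 34 mm above the tray floor behind it. Hook behind or push on it; not to be pinched on both faces.
- empty_lip_top (a point): Middle of the top edge of the orange front lip of the empty bottle's carrier: an upright plate 90 mm wide, 8 mm thick along the travel (4 mm to either side of this point), top 62 mm above the table, 34 mm above the tray floor behind it. Hook behind or push on it; not to be pinched on both faces.
- full_slide_pocket (a point): Centre of the floor of the pocket in the full bottle's carrier, 140 mm inwards of the lip's middle, 28 mm above the table.
- empty_slide_pocket (a point): Centre of the floor of the pocket in the empty bottle's carrier, 140 mm inwards of the lip's middle, 28 mm above the table.
- full_bottle: The full bottle: open green glass with a yellow band, 62 mm across, 205 mm tall, 0.35 to 0.65 kg, standing loose in its carrier's pocket. Origin at the centre of its underside, z up.
- empty_bottle: The empty bottle: open, colourless, white band, 62 mm across, 205 mm tall, 0.2 to 0.36 kg, standing loose in its carrier's pocket. Origin at the centre of its underside, z up.
- stopper_jar: Bystander: amber jar with a steel lid, 48 mm across, 60 mm tall, between the stations. Origin at its underside.
- label_roll: Bystander: roll of white paper labels, 54 mm across, 50 mm tall, between the stations. Origin at its underside.
- orange_bowl: Bystander: orange bowl 150 mm across, 65 mm tall, on the left. Origin at its underside.
- capped_bottle: Bystander: green bottle with yellow label and white cap, 62 mm across, 200 mm tall, on the right. Origin at its underside.
- capped_bottle2: Bystander: a second such capped bottle, on the right, farther from the robot. Origin at its underside.
- brush: Bystander: brush with a wooden handle lying on the left. Origin at its underside.

How it is judged (in metres and radians):
On the way:
1. a fingertip behind the inner face of the full bottle's lip draws its carrier outwards (contact force between the fingers and full_slide_c1 above 0.5 N and value of joint full_slide above 0.04 m), for 0.1 s.
At the end, for the whole second after the job is handed in: The full bottle's carrier is out to within 12 mm of its stop, the empty bottle's carrier is in to within 10 mm of home, and both bottles stand upright (within 0.1 rad) and still in their own pockets (within 22 mm of the centre) (value of joint full_slide above 0.108 m and value of joint empty_slide below 0.01 m and angle between each of full_bottle, empty_bottle's own z axis and vertical below 0.1 rad and linear speed of each of full_bottle, empty_bottle below 0.03 m/s and distance between full_bottle and full_slide_pocket below 0.022 m and distance between empty_bottle and empty_slide_pocket below 0.022 m and velocity of joint full_slide between -0.01 and 0.01 m/s and velocity of joint empty_slide between -0.01 and 0.01 m/s); the robot touches nothing.
It fails at once if a bottle on the carriers is tipped over 0.3 rad (angle between any of full_bottle, empty_bottle's own z axis and vertical above 0.3 rad).
It fails at once if a bottle on the carriers is lifted (height (world z) of any of full_bottle, empty_bottle above 0.045 m).
It fails at once if the robot touches a bottle on the carriers (contact force between any of the fingers, the arm and full_bottle above 0.5 N or contact force between any of the fingers, the arm and empty_bottle above 0.5 N).
It fails at once if a lip is pinched (pressed on both faces at once) ((contact force between the fingers and full_slide_c0 above 1 N and contact force between the fingers and full_slide_c1 above 1 N) or (contact force between the fingers and empty_slide_c0 above 1 N and contact force between the fingers and empty_slide_c1 above 1 N)).
It fails at once if a bystander is moved more than 20 mm (distance of any of stopper_jar, label_roll, orange_bowl, capped_bottle, capped_bottle2, brush from where it was at the start of the episode above 0.02 m).
It also fails if it takes over 61 s, if anything falls off the work surface, if the arm or the gripper's body presses on something with over 40 N, if the wrist force passes 120 N, or if a joint passes its speed limit or range.

## Working session

There is one attempt and no reset: what is moved stays moved. The work goes in short steps, Python scripts to look and compute and a tool call to move; the robot and the scene stay as the last step left them, time stands still between calls to the robot, and variables do not carry over. Pictures are saved under pics/ and viewed, and the job is handed in when it is done.

Besides the shell and the picture viewer there is one more tool, called after "Emit:" as name([rows], argument=value, ...), one row to a line, values as JSON. move_arm: Moves the arm, as the interface text tells. Its arguments: {"type":"object","properties":{"commands":{"type":"array","items":{"type":"array","items":{"type":"number"}}},"newtons":{"type":"number"}},"required":["commands"]}

```bash
mkdir -p pics; ls; cat > h.py <<'E'
import numpy as np, cv2, sys
from workcell import arm
def snap(n,f):
    d=arm.read_camera(n); cv2.imwrite('pics/'+f,d['img'][:,:,::-1]); np.savez('pics/'+f[:-4]+'.npz',**{k:np.array(v) for k,v in d.items()}); return d
def ray(d,u,v):
    P=np.array(d['pose']); c=np.array([(u-d['cx'])/d['fx'],-(v-d['cy'])/d['fy'],-1.])
    return P[:3,3],P[:3,:3]@c
def plane(d,u,v,z):
    o,r=ray(d,u,v); return o+r*(z-o[2])/r[2]
E
python3 - <<'E'
from h import *
for n in ['top','side','wrist']:
    d=snap(n,n+'0.png'); print(n,[k for k in d],d['fx'],d['cx'],d['cy'],np.round(d['pose'],3).tolist(),{k:d[k] for k in d if k not in('img','pose')})
print(arm.get_obs())
E
```

```text
pics
top ['img', 'fx', 'fy', 'cx', 'cy', 'pose'] 397.2253454483794 278.61396526777776 208.20637664692407 [[0.025, 0.999, -0.042, 0.525], [-1.0, 0.026, 0.016, 0.02], [0.017, 0.042, 0.999, 1.206], [0.0, 0.0, 0.0, 1.0]] {'fx': 397.2253454483794, 'fy': 397.2253454483794, 'cx': 278.61396526777776, 'cy': 208.20637664692407}
side ['img', 'fx', 'fy', 'cx', 'cy', 'pose'] 378.9438750183364 281.9922012403862 206.4018997760174 [[0.678, 0.364, -0.638, -0.013], [-0.735, 0.354, -0.579, -0.529], [0.015, 0.862, 0.507, 0.54], [0.0, 0.0, 0.0, 1.0]] {'fx': 378.9438750183364, 'fy': 378.9438750183364, 'cx': 281.9922012403862, 'cy': 206.4018997760174}
wrist ['img', 'fx', 'fy', 'cx', 'cy', 'pose'] 317.58863230153196 283.7909946647802 203.94574472714245 [[0.218, -0.946, -0.242, 0.05], [0.976, 0.21, 0.057, 0.552], [-0.003, -0.248, 0.969, 0.383], [0.0, 0.0, 0.0, 1.0]] {'fx': 317.58863230153196, 'fy': 317.58863230153196, 'cx': 283.7909946647802, 'cy': 203.94574472714245}
{'time_s': 0.15, 'joint_positions': array([ 7.14426489e+01,  5.03086592e+00,  7.86018271e+01, -4.96995698e-04,
        9.64628197e+01, -5.90729347e+00]), 'dq': array([-0.05695712, -0.05697995, -0.20850864,  0.0464229 ,  0.00525673,
       -0.01481831]), 'tau': array([ 1.26454848e-03, -3.40646660e+01, -3.02792287e+01,  7.17280386e-02,
        3.05626227e-02, -1.34912407e-04]), 'ee_pos': array([0.12031904, 0.53623871, 0.18968572]), 'orientation': array([-1.79904944e+02, -9.33877293e-03,  1.67349879e+02]), 'wrist_force': array([-0.22110294, -0.16917372,  0.18256496]), 'moment': array([-0.06227565, -0.01144734, -0.03612071]), 'grip_width': 0.09378591605817632}
```

View pics/top0.png

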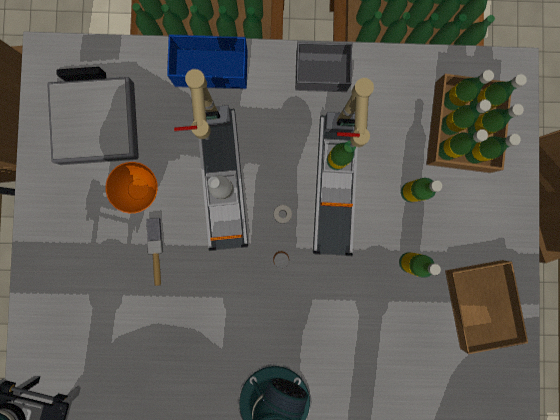

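View pics/side0.png

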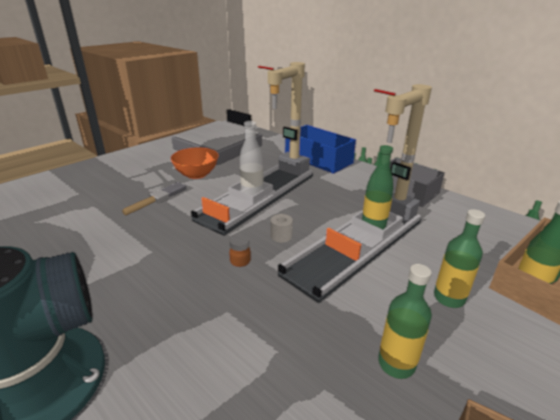

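View pics/wrist0.png

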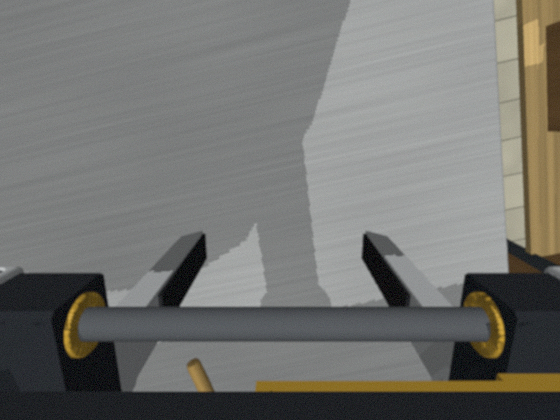

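```bash
cat > m.py <<'E'
from h import *
def lips(d,boxes,z=0.062,s=None):
    hsv=cv2.cvtColor(d['img'],cv2.COLOR_RGB2HSV)
    m=cv2.inRange(hsv,(6,170,90),(20,255,255))
    for nm,(u0,v0,u1,v1) in boxes.items():
        mm=np.zeros_like(m); mm[v0:v1,u0:u1]=m[v0:v1,u0:u1]
        ys,xs=np.nonzero(mm)
        (c,sz,a)=cv2.minAreaRect(np.c_[xs,ys].astype(np.float32))
        bp=cv2.boxPoints((c,sz,a)); print(nm,len(xs),c,sz,a); 
        P=np.array([plane(d,u,v,z) for u,v in bp]); print(np.round(P[:,:2],4).tolist(), 'c',np.round(plane(d,*c,z),4))
if __name__=='__main__':
    d=arm.read_camera('top')
    lips(d,{'empty':(200,225,255,250),'full':(310,195,365,215)})
    # station bed: side guides corners front
    im=d['img'][90:270,180:380]; cv2.imwrite('pics/topz.png',cv2.resize(im,None,fx=3.3,fy=3.3,interpolation=cv2.INTER_CUBIC)[:,:,::-1])
    d=arm.read_camera('side')
    im=d['img'][150:300,180:440]; cv2.imwrite('pics/sidez.png',cv2.resize(im,None,fx=3,fy=3,interpolation=cv2.INTER_CUBIC)[:,:,::-1])
E
python3 m.py
```

```text
empty 84 (225.96713256835938, 237.1876678466797) (2.878831624984741, 30.35858726501465) 83.9909896850586
[[0.4847, 0.1941], [0.4959, 0.108], [0.4877, 0.1069], [0.4765, 0.1929]] c [0.4862 0.1505 0.062 ]
full 93 (336.5391845703125, 204.1381378173828) (30.96802520751953, 3.1331286430358887) 2.602562189102173
[[0.5857, -0.1206], [0.5947, -0.1208], [0.593, -0.2106], [0.5839, -0.2103]] c [ 0.5893 -0.1656  0.062 ]
```

View pics/topz.png

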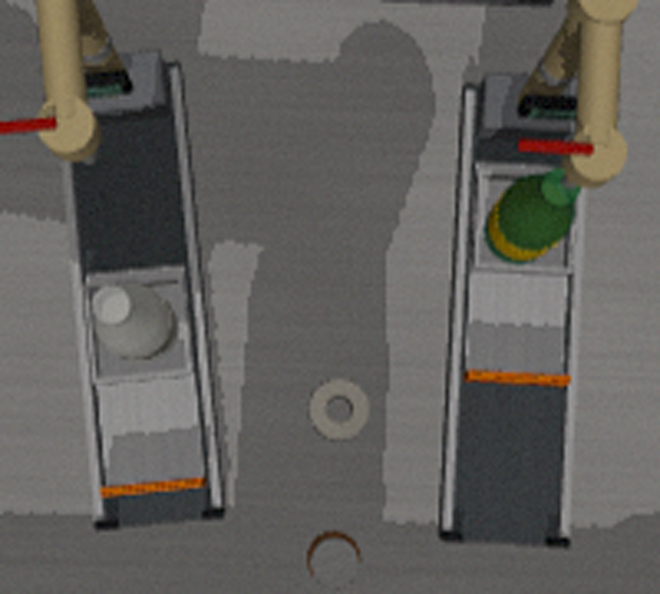

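View pics/sidez.png

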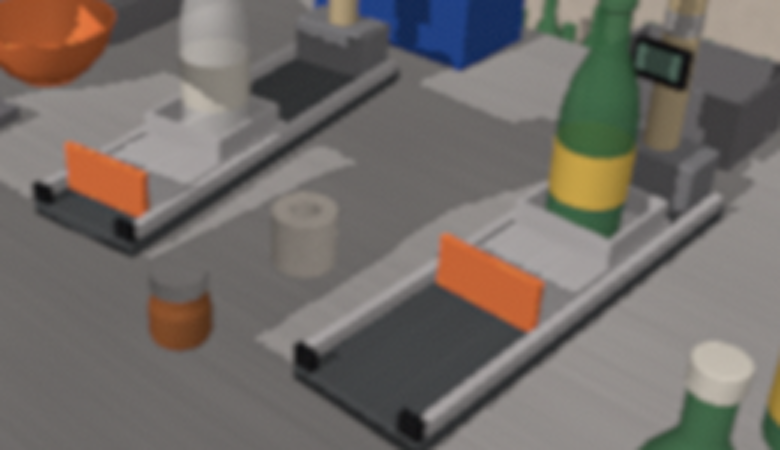

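```bash
python3 - <<'E'
from h import *
d=dict(np.load('pics/top0.npz'))
f=lambda X,Y:(X/3.3+180-.35,Y/3.3+90-.35)
for nm,a,b in [('empL',(98,513),(73,165)),('empR',(217,505),(174,66)),('fulL',(449,530),(469,90)),('fulR',(564,532),(582,262))]:
    A=plane(d,*f(*a),.028);B=plane(d,*f(*b),.028); print(nm,A.round(4),B.round(4),np.degrees(np.arctan2(*(B-A)[[1,0]])))
# side check of lip top corners
s=dict(np.load('pics/side0.npz')); g=lambda X,Y:(X/3+180-.35,Y/3+150-.35)
for p in [(67,143),(148,183),(442,235),(542,282)]: print(plane(s,*g(*p),.062).round(4))
for n,u,v,z in [('jar',281,258,.06),('roll',283,214,.05)]: print(n,plane(d,u,v,z).round(3))
E
```

```text
empL [0.4606 0.2025 0.028 ] [0.7733 0.2352 0.028 ] 5.957901625319024
empR [0.4703 0.0966 0.028 ] [0.8664 0.1469 0.028 ] 7.23404506547906
fulL [ 0.453  -0.1119  0.028 ] [ 0.8523 -0.1217  0.028 ] -1.4065811616953336
fulR [ 0.4537 -0.2154  0.028 ] [ 0.6979 -0.2275  0.028 ] -2.840385668451208
[0.4794 0.1954 0.062 ]
[0.4844 0.0949 0.062 ]
[ 0.5893 -0.1229  0.062 ]
[ 0.5904 -0.2109  0.062 ]
jar [ 0.43  -0.009  0.06 ]
roll [ 0.557 -0.012  0.05 ]
```

```bash
cat > t.py <<'E'
from h import *
from scipy.spatial.transform import Rotation as R
o=arm.get_obs(); p=o['ee_pos']; Rm=R.from_euler('xyz',o['orientation'],degrees=True).as_matrix()
print('pos',p.round(4),o['orientation'].round(2),'F',o['wrist_force'].round(2),'t',o['time_s'],'w',o['grip_width'])
for a in sys.argv[1:]:
    x,y,z,yaw=map(float,a.split(','))
    print(a,'cm',(Rm.T@(np.array([x,y,z])-p)*100).round(2),'turn',round(-np.radians((yaw-o['orientation'][2]+180)%360-180),3))
E
python3 t.py .25,.353,.19,187.2 .40,.14,.19,187.2 .454,.146,.19,187.2 .454,.146,.057,187.2
```

```text
pos [0.1204 0.5364 0.19  ] [-1.7994e+02 -1.0000e-02  1.6735e+02] F [-0.59 -0.1  -0.06] t 0.25 w 0.09377764325890692
.25,.353,.19,187.2 cm [-1.666e+01 -1.506e+01  1.000e-02] turn -0.346
.40,.14,.19,187.2 cm [-3.596e+01 -3.255e+01  3.000e-02] turn -0.346
.454,.146,.19,187.2 cm [-4.110e+01 -3.079e+01  3.000e-02] turn -0.346
.454,.146,.057,187.2 cm [-41.1  -30.77  13.33] turn -0.346
```

Emit:
move_arm([
  [0,-3,-2.7,0,-0.05],
  [0,-6.5,-5.9,0,-0.12],
  [0,-10,-9,0,-0.2],
  [0,-13.5,-12.2,0,-0.28],
  [0,-17,-15.3,0,-0.346],
  [0,-20.5,-18.5,0,-0.346],
  [0,-24,-21.6,0,-0.346],
  [0,-26,-23.5,0,-0.346],
], newtons=20)

```text
time_s: 1.05
ee_pos: [0.3239, 0.248, 0.1906]
orientation: [-180.0, 0.1, -173.0]
wrist_force: [0.5, 0.3, 0.3]
grip_width: 0.0331
```

```bash
python3 t.py .40,.14,.19,187.2 .454,.146,.19,187.2 .454,.146,.057,187.2
```

```text
pos [0.3239 0.248  0.1906] [-1.7997e+02  5.0000e-02 -1.7298e+02] F [0.53 0.34 0.3 ] t 1.05 w 0.03310069007403178
.40,.14,.19,187.2 cm [ -6.23 -11.64   0.08] turn -0.003
.454,.146,.19,187.2 cm [-11.66 -11.71   0.08] turn -0.003
.454,.146,.057,187.2 cm [-11.65 -11.7   13.38] turn -0.003
```

Emit:
move_arm([
  [0,-3,-4,0,0],
  [0,-6,-8,0,0],
  [0,-9,-11.7,1,0],
  [0,-11.6,-11.7,4,0],
  [0,-11.6,-11.7,8,0],
  [0,-11.6,-11.7,11,0],
  [0,-11.6,-11.7,13.3,0],
  [0,-11.6,-11.7,13.3,0],
])

```text
time_s: 1.85
ee_pos: [0.4491, 0.1481, 0.0535]
orientation: [-180.0, -0.5, -172.8]
wrist_force: [-0.5, 0.8, -0.2]
grip_width: 0.0002
```

```bash
python3 t.py .454,.146,.057,187.2; python3 - <<'E'
from h import *
d=snap('side','side1.png');im=d['img'][120:300,120:400]; cv2.imwrite('pics/side1z.png',cv2.resize(im,None,fx=2.8,fy=2.8)[:,:,::-1])
snap('wrist','wrist1.png')
E
```

```text
pos [0.4491 0.1481 0.0535] [-179.97   -0.5  -172.84] F [-0.53  0.79 -0.23] t 1.85 w 0.00019529224593783484
.454,.146,.057,187.2 cm [-0.45 -0.26 -0.35] turn -0.001
```

View pics/side1z.png

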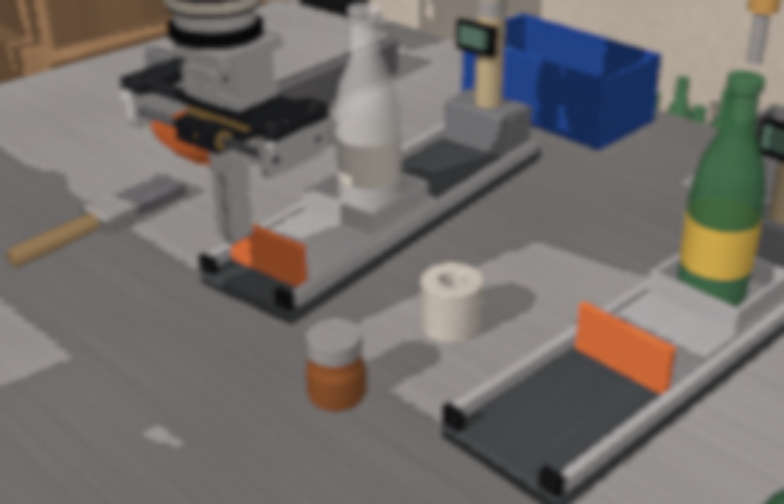

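View pics/wrist1.png

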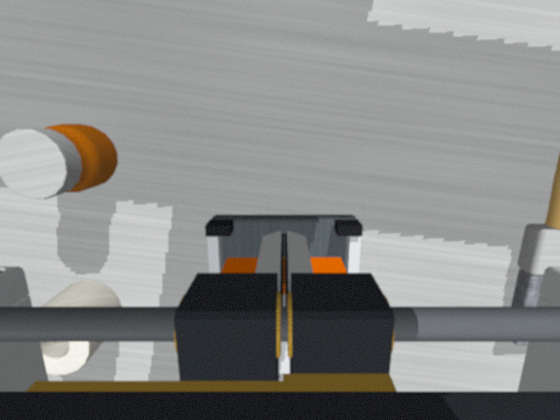

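Emit:
move_arm([
  [0,-1,0,0,0],
  [0,-2,0,0,0],
  [0,-2.5,0,0,0],
  [0,-3,0,0,0],
  [0,-3.6,0,0,0],
  [0,-4.3,0,0,0],
  [0,-5,0,0,0],
  [0,-5.7,0,0,0],
])

```text
time_s: 2.75
ee_pos: [0.5095, 0.156, 0.0575]
orientation: [180.0, -0.0, -172.8]
wrist_force: [0.5, -0.7, -0.3]
grip_width: 0.0005
```

Emit:
move_arm([
  [0,-0.8,0,0,0],
  [0,-1.6,0,0,0],
  [0,-2.4,0,0,0],
  [0,-3.2,0,0,0],
  [0,-4,0,0,0],
  [0,-4.8,0,0,0],
  [0,-5.5,0,0,0],
  [0,-6,0,0,0],
])

```text
time_s: 3.55
ee_pos: [0.5691, 0.1635, 0.0575]
orientation: [180.0, 0.0, -172.8]
wrist_force: [1.0, -0.1, 0.6]
grip_width: 0.0005
```

```bash
python3 t.py; python3 - <<'E'
from h import *
d=snap('side','side2.png');im=d['img'][70:280,120:400]; cv2.imwrite('pics/side2z.png',cv2.resize(im,None,fx=2.8,fy=2.8)[:,:,::-1])
E
```

```text
pos [0.5691 0.1635 0.0575] [ 180.      0.   -172.83] F [ 1.01 -0.06  0.57] t 3.55 w 0.0004907635860134897
```

View pics/side2z.png

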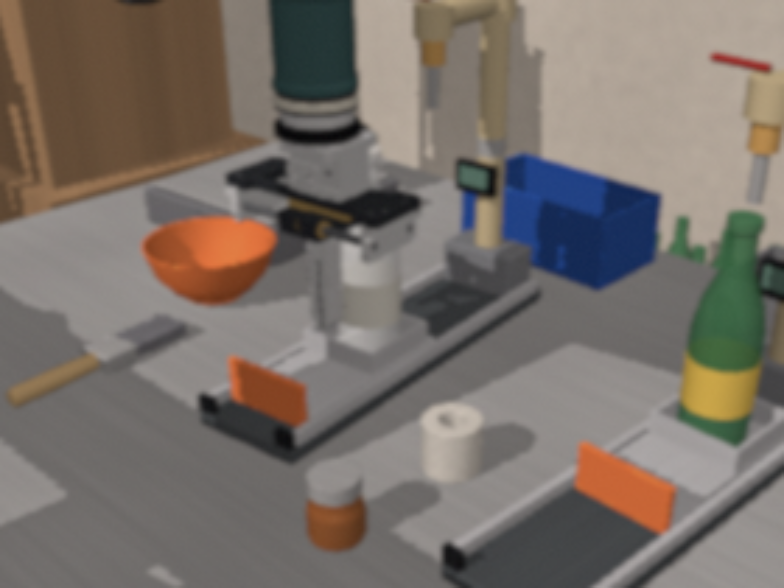

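```bash
python3 - <<'E'
from h import *
def proj(d,P):
    M=np.linalg.inv(d['pose']); c=M[:3,:3]@np.array(P)+M[:3,3]; return np.array([d['cx']+d['fx']*c[0]/-c[2], d['cy']-d['fy']*c[1]/-c[2]])
d=dict(np.load('pics/side2.npz'))
print(np.allclose(d['pose'],np.load('pics/side0.npz')['pose']))
for P in [(.569,.1635,.0385),(.569,.1635,.135),(.486,.15,.062),(.6,.166,.062)]: 
    q=proj(d,P); print(P,q,(q-[120,70])*2.8)
d=snap('top','top2.png');im=d['img'][90:270,180:380]; cv2.imwrite('pics/top2z.png',cv2.resize(im,None,fx=3.3,fy=3.3)[:,:,::-1])
snap('wrist','wrist2.png')
E
```

```text
True
(0.569, 0.1635, 0.0385) [236.89337407 197.35389709] [327.30144739 356.59091186]
(0.569, 0.1635, 0.135) [235.18935559 164.67979249] [322.53019565 265.10341898]
(0.486, 0.15, 0.062) [215.180745  202.5301547] [266.50608601 371.08443317]
(0.6, 0.166, 0.062) [244.4421651  185.57559869] [348.43806227 323.61167634]
```

View pics/top2z.png

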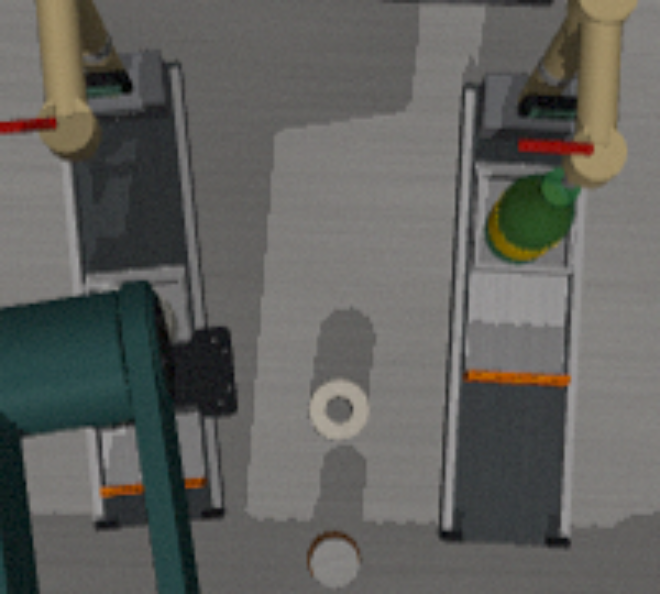

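View pics/wrist2.png

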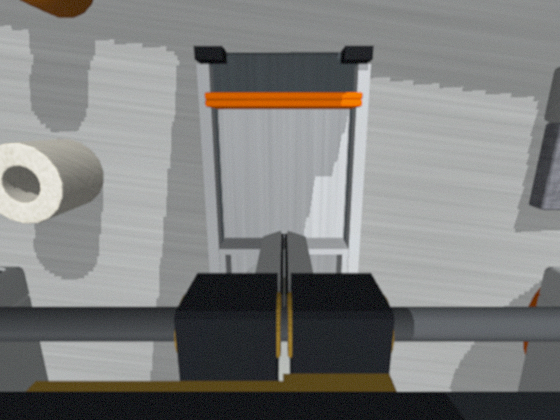

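```bash
python3 - <<'E'
from h import *
def proj(d,P):
    M=np.linalg.inv(d['pose']); c=M[:3,:3]@np.array(P)+M[:3,3]; return np.array([d['cx']+d['fx']*c[0]/-c[2], d['cy']-d['fy']*c[1]/-c[2]])
for f,P,yy in [('side1',(.4491,.1481),120),('side2',(.569,.1635),120)]:
    d=dict(np.load(f'pics/{f}.npz')); im=d['img'][140:240,170:290].copy()
    im=cv2.resize(im,None,fx=6,fy=6,interpolation=cv2.INTER_CUBIC)
    for z in [.035,.055,.075,.135]:
        q=proj(d,P+(z,)); print(f,z,q); q=((q-[170,140])*6).astype(int); cv2.drawMarker(im,tuple(map(int,q)),(255,0,255),1,14,2)
    cv2.imwrite(f'pics/{f}t.png',im[:,:,::-1])
E
```

```text
side1 0.035 [204.75139298 217.50433022]
side1 0.055 [204.03156108 210.62613623]
side1 0.075 [203.29589413 203.59663393]
side1 0.135 [200.98847953 181.54864577]
side2 0.035 [236.95212839 198.48049562]
side2 0.055 [236.61362885 191.98985631]
side2 0.075 [236.26831403 185.3685359 ]
side2 0.135 [235.18935559 164.67979249]
```

View pics/side1t.png

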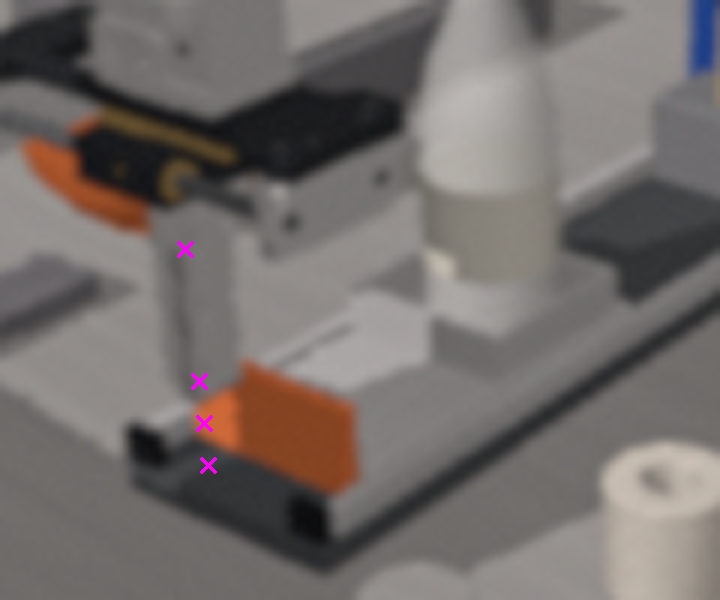

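View pics/side2t.png

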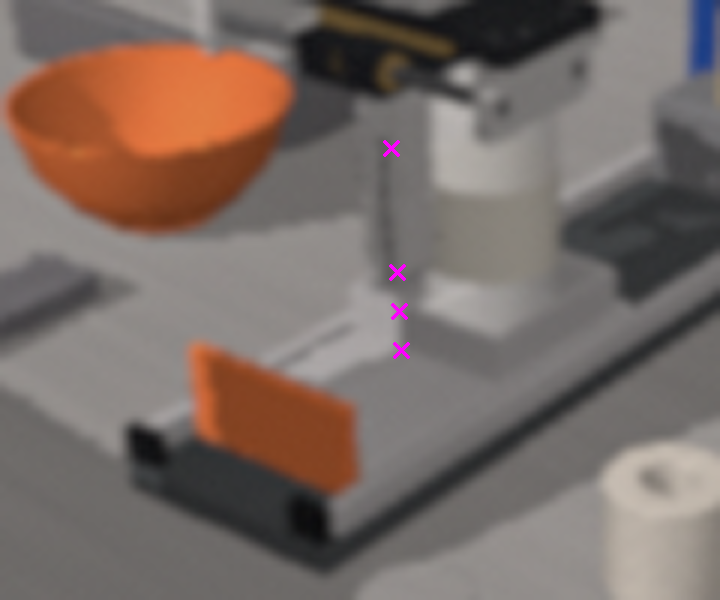

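The side view shows the empty carrier hasn't moved. The closed fingertips passed over the lip, with the tip about 30 mm higher than the reading implies. I'll raise, back out and go lower.

Emit:
move_arm([
  [0,0,0,-2,0],
  [0,3,0,-2,0],
  [0,6,0,-2,0],
  [0,9,0,-2,0],
  [0,11,0,-2,0],
  [0,12.3,0,-1,0],
  [0,12.3,0,1,0],
  [0,12.3,0,1,0],
])

```text
time_s: 4.5
ee_pos: [0.4437, 0.1476, 0.0454]
orientation: [-180.0, -0.3, -172.8]
wrist_force: [-0.6, 0.4, 0.2]
grip_width: 0.0003
```

```bash
cat > chk.py <<'E'
from h import *
def proj(d,P):
    M=np.linalg.inv(d['pose']); c=M[:3,:3]@np.array(P)+M[:3,3]; return np.array([d['cx']+d['fx']*c[0]/-c[2], d['cy']-d['fy']*c[1]/-c[2]])
n=sys.argv[1]; u,v=int(sys.argv[2]),int(sys.argv[3])
p=arm.get_obs()['ee_pos']; d=snap('side',n+'.png'); im=cv2.resize(d['img'][v:v+100,u:u+120],None,fx=6,fy=6,interpolation=cv2.INTER_CUBIC)
for dz in [-.02,0,.02]:
    q=((proj(d,(p[0],p[1],p[2]+dz))-[u,v])*6); cv2.drawMarker(im,tuple(map(int,q)),(255,0,255),1,14,2)
cv2.imwrite(f'pics/{n}t.png',im[:,:,::-1])
E
python3 t.py; python3 chk.py side3 170 140
```

```text
pos [0.4437 0.1476 0.0454] [-179.98   -0.28 -172.81] F [-0.62  0.38  0.19] t 4.5 w 0.00028113581307021224
```

View pics/side3t.png

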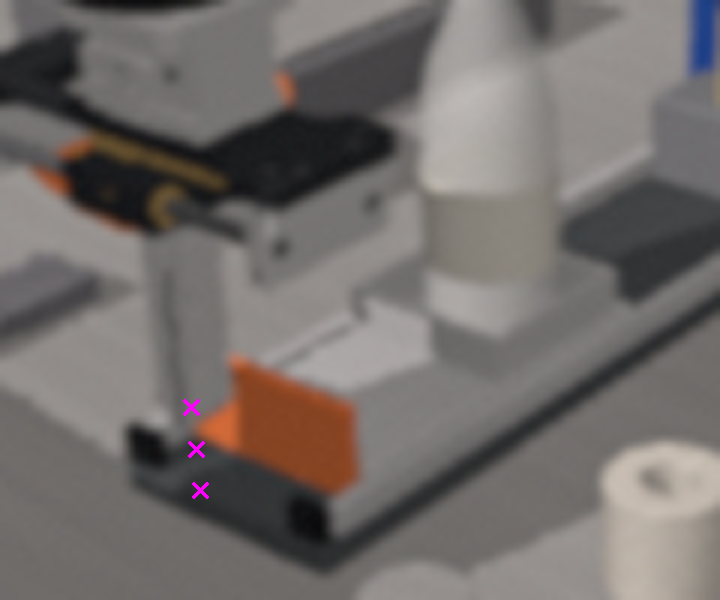

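Emit:
move_arm([
  [0,0,0,1.0,0],
  [0,0,0,1.8,0],
  [0,-1,0,1.8,0],
  [0,-2,0,1.8,0],
  [0,-2.7,0,1.8,0],
  [0,-3.4,0,1.8,0],
  [0,-4.1,0,1.8,0],
  [0,-4.8,0,1.8,0],
])

```text
time_s: 5.35
ee_pos: [0.4945, 0.1541, 0.0297]
orientation: [180.0, -0.0, -172.8]
wrist_force: [-2.9, -1.3, 2.2]
grip_width: 0.0002
```

```bash
python3 t.py; python3 chk.py side4 170 140
```

```text
pos [0.4945 0.1541 0.0297] [ 1.8000e+02 -3.0000e-02 -1.7283e+02] F [-2.87 -1.33  2.24] t 5.35 w 0.00022919352229863887
```

View pics/side4t.png

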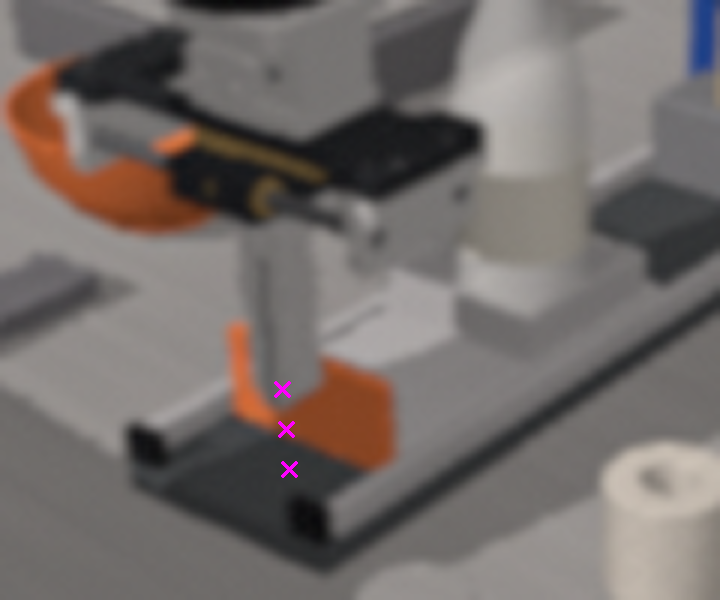

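Emit:
move_arm([
  [0,-0.8,0,0,0],
  [0,-1.6,0,0,0],
  [0,-2.4,0,0,0],
  [0,-3.2,0,0,0],
  [0,-4,0,0,0],
  [0,-4.8,0,0,0],
  [0,-5.6,0,0,0],
  [0,-6.4,0,0,0],
])

```text
time_s: 6.2
ee_pos: [0.5582, 0.1622, 0.0295]
orientation: [180.0, -0.0, -172.8]
wrist_force: [-3.6, -1.1, 1.5]
grip_width: 0.0004
```

Emit:
move_arm([
  [0,-0.7,0,0,0],
  [0,-1.3,0,0,0],
  [0,-1.8,0,0,0],
  [0,-2.2,0,0,0],
  [0,-2.6,0,0,0],
])

```text
time_s: 6.7
ee_pos: [0.5836, 0.1654, 0.0295]
orientation: [180.0, -0.0, -172.8]
wrist_force: [-4.1, 0.1, 0.9]
grip_width: 0.0005
```

```bash
python3 t.py; python3 chk.py side5 190 120
```

```text
pos [0.5836 0.1654 0.0295] [ 1.7999e+02 -1.0000e-02 -1.7283e+02] F [-4.09  0.09  0.89] t 6.7 w 0.00045027395430457216
```

View pics/side5t.png

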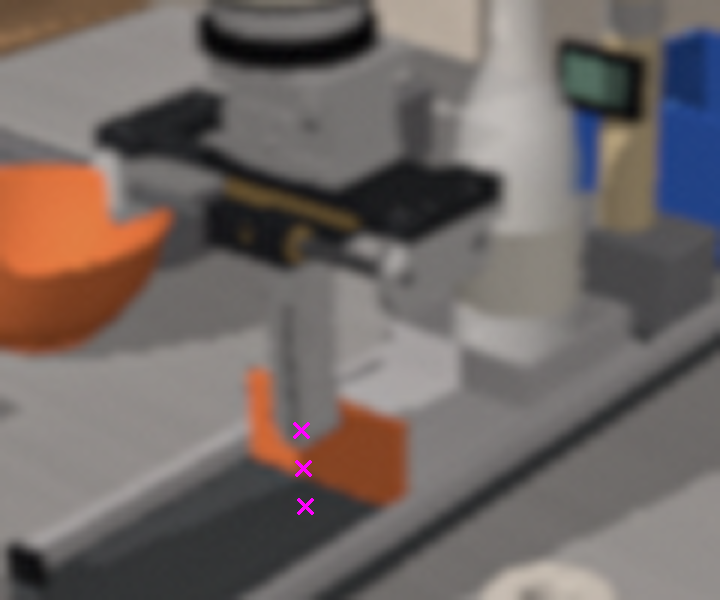

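Emit:
move_arm([
  [0,-0.3,0,0,0],
  [0,-0.6,0,0,0],
  [0,-0.8,0,0,0],
  [0,-0.8,0,0,0],
])

```text
time_s: 7.15
ee_pos: [0.5861, 0.1656, 0.0296]
orientation: [-180.0, -0.7, -172.8]
wrist_force: [-15.6, -2.7, 8.7]
grip_width: 0.0004
```

```bash
python3 t.py .54,.16,.03,187.2 .54,.16,.13,187.2 .56,0,.13,183 .619,-.167,.13,178.5
```

```text
pos [0.5861 0.1656 0.0296] [-179.97   -0.69 -172.81] F [-15.65  -2.7    8.73] t 7.15 w 0.00036745266176294364
.54,.16,.03,187.2 cm [4.64 0.02 0.02] turn -0.0
.54,.16,.13,187.2 cm [ 4.76  0.01 -9.98] turn -0.0
.56,0,.13,183 cm [  4.78 -16.11  -9.98] turn 0.073
.619,-.167,.13,178.5 cm [  1.02 -33.42 -10.01] turn 0.152
```

Emit:
move_arm([
  [0,1.0,0,0,0],
  [0,3,0,0,0],
  [0,5,0,-3,0],
  [0,5.2,0,-6.5,0],
  [0,5.2,0,-10,0],
  [0,5.2,-4,-10,0],
  [0,5.2,-8.5,-10,0],
  [0,5.2,-13,-10,0],
])

```text
time_s: 7.95
ee_pos: [0.5574, 0.0297, 0.1308]
orientation: [-179.9, 0.3, -172.7]
wrist_force: [-0.2, -0.3, -0.2]
grip_width: 0.0006
```

```bash
python3 t.py .60,-.15,.13,178.5 .619,-.167,.13,178.5; python3 - <<'E'
from h import *
from m import lips
d=snap('top','top6.png')
lips(d,{'empty':(190,190,255,250),'full':(310,195,365,215)})
d=snap('side','side6.png')
E
```

```text
pos [0.5574 0.0297 0.1308] [-179.93    0.29 -172.74] F [-0.19 -0.34 -0.24] t 7.95 w 0.0006246854077153946
.60,-.15,.13,178.5 cm [ -1.95 -18.36   0.11] turn 0.153
.619,-.167,.13,178.5 cm [ -3.62 -20.29   0.12] turn 0.153
empty 77 (219.50990295410156, 198.09901428222656) (3.2836227416992188, 25.273944854736328) 84.2894058227539
[[0.5981, 0.209], [0.6073, 0.1371], [0.5979, 0.1358], [0.5887, 0.2078]] c [0.598  0.1725 0.062 ]
full 90 (336.9465637207031, 204.40863037109375) (30.0069522857666, 3.1709892749786377) 3.3664608001708984
[[0.5854, -0.1231], [0.5946, -0.1235], [0.5918, -0.2104], [0.5826, -0.21]] c [ 0.5886 -0.1668  0.062 ]
```

View pics/side6.png

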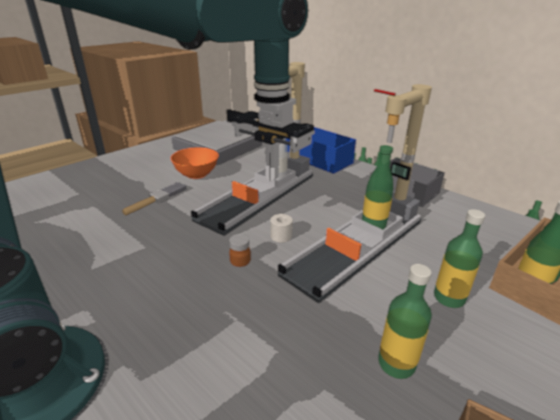

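Emit:
move_arm([
  [0,0,-4,0,0.05],
  [0,-0.5,-8.5,0,0.1],
  [0,-1.5,-13,0,0.153],
  [0,-2.5,-17,0,0.153],
  [0,-3.6,-20.3,0,0.153],
  [0,-3.6,-20.3,2.5,0.153],
  [0,-3.6,-20.3,5,0.153],
  [0,-3.6,-20.3,5,0.153],
])

```text
time_s: 8.85
ee_pos: [0.6151, -0.1649, 0.0749]
orientation: [179.8, -0.4, 178.4]
wrist_force: [-0.3, -0.1, -0.4]
grip_width: 0.0005
```

```bash
python3 t.py .619,-.167,.03,178.5; python3 chk.py side7 310 150; python3 -c "
from h import *
snap('wrist','wrist7.png')"
```

```text
pos [ 0.6151 -0.1649  0.0749] [179.85  -0.37 178.4 ] F [-0.3  -0.13 -0.35] t 8.85 w 0.0005294368092905057
.619,-.167,.03,178.5 cm [-0.43 -0.21  4.49] turn -0.002
```

View pics/side7t.png

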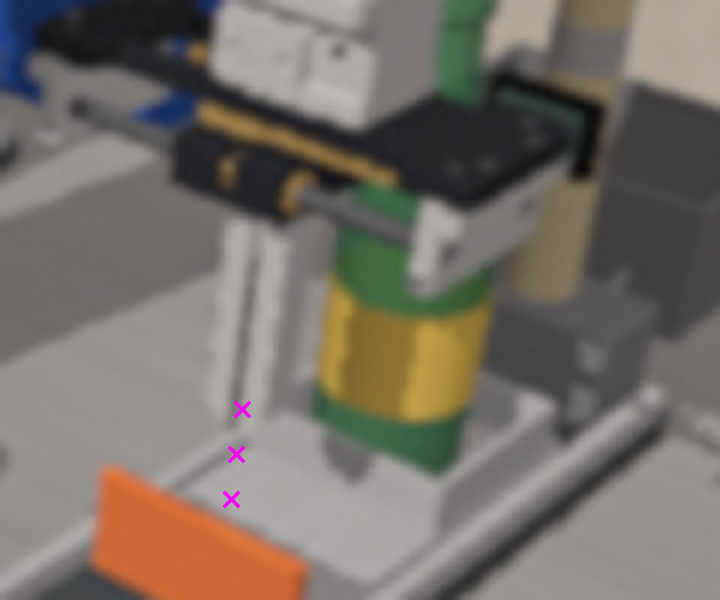

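View pics/wrist7.png

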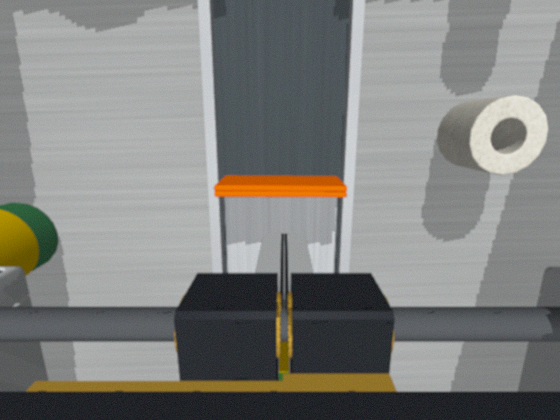

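Emit:
move_arm([
  [0,-0.2,-0.1,1.5,0],
  [0,-0.2,-0.1,3,0],
  [0,-0.2,-0.1,4,0],
  [0,-0.2,-0.1,4.7,0],
  [0,-0.2,-0.1,4.7,0],
])

```text
time_s: 9.45
ee_pos: [0.6178, -0.1667, 0.0306]
orientation: [179.9, -0.2, 178.4]
wrist_force: [-0.3, 0.1, -0.4]
grip_width: 0.0004
```

```bash
python3 t.py; python3 chk.py side8 310 150
```

```text
pos [ 0.6178 -0.1667  0.0306] [179.94  -0.18 178.41] F [-0.34  0.09 -0.35] t 9.45 w 0.00039232877231652226
```

View pics/side8t.png

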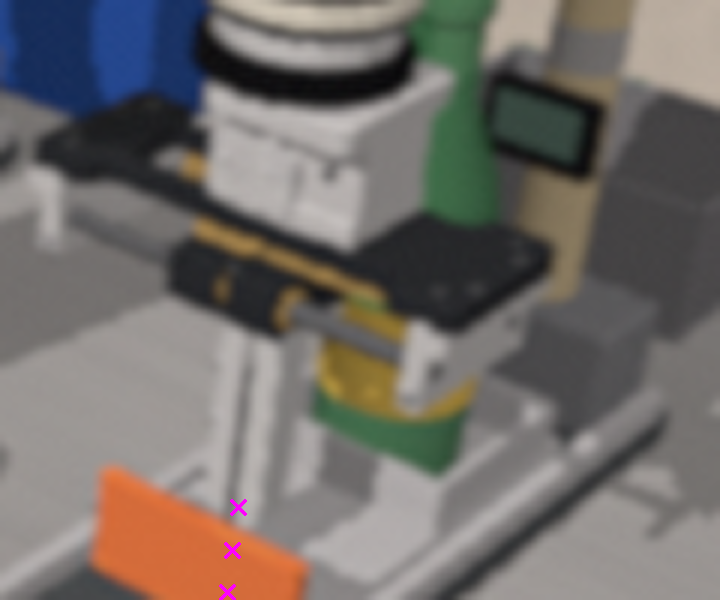

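Emit:
move_arm([
  [0,0.6,0,0,0],
  [0,1.2,0,0,0],
  [0,1.7,0,0,0],
  [0,2.3,0,0,0],
  [0,3,0,0,0],
  [0,3.7,0,0,0],
  [0,4.4,0,0,0],
  [0,5.1,0,0,0],
])

```text
time_s: 10.3
ee_pos: [0.568, -0.1657, 0.0333]
orientation: [-180.0, 0.1, 178.4]
wrist_force: [3.6, 1.1, 2.1]
grip_width: 0.0007
```

```bash
python3 t.py; python3 chk.py side9 290 160
```

```text
pos [ 0.568  -0.1657  0.0333] [-1.7999e+02  9.0000e-02  1.7841e+02] F [3.64 1.09 2.14] t 10.3 w 0.0006528015808514758
```

View pics/side9t.png

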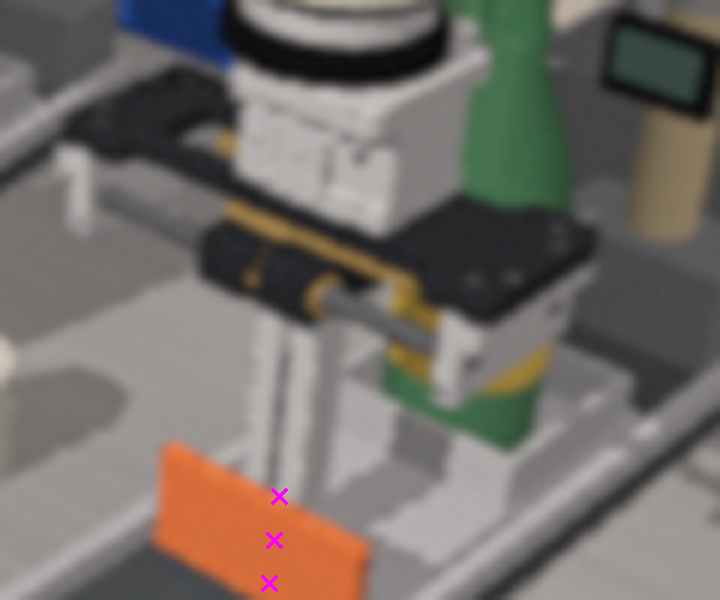

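Emit:
move_arm([
  [0,0.7,0,0,0],
  [0,1.4,0,0,0],
  [0,2.2,0,0,0],
  [0,3,0,0,0],
  [0,3.8,0,0,0],
  [0,4.5,0,0,0],
  [0,5.2,0,0,0],
  [0,5.9,0,0,0],
])

```text
time_s: 11.15
ee_pos: [0.5084, -0.164, 0.0326]
orientation: [180.0, 0.0, 178.4]
wrist_force: [3.6, -0.4, 1.1]
grip_width: 0.0006
```

Emit:
move_arm([
  [0,0.5,0,0,0],
  [0,0.9,0,0,0],
  [0,1.3,0,0,0],
  [0,1.6,0,0,0],
  [0,1.9,0,0,0],
  [0,2.1,0,0,0],
])

```text
time_s: 11.75
ee_pos: [0.4877, -0.1634, 0.0324]
orientation: [180.0, -0.0, 178.4]
wrist_force: [2.7, 0.6, 0.2]
grip_width: 0.0006
```

Emit:
move_arm([
  [0,0.3,0,0,0],
  [0,0.6,0,0,0],
  [0,0.8,0,0,0],
  [0,1.0,0,0,0],
  [0,1.0,0,0,0],
])

```text
time_s: 12.25
ee_pos: [0.4838, -0.1633, 0.0326]
orientation: [-180.0, 0.8, 178.4]
wrist_force: [17.6, 0.2, -9.7]
grip_width: 0.0006
```

Emit:
move_arm([
  [0,-0.8,0,0,0],
  [0,-1.7,0,0,0],
  [0,-2.2,0,0,0],
  [0,-2.2,0,-3,0],
  [0,-2.2,0,-7,0],
  [0,-1,0,-11,0],
  [0,4,0,-14,0],
  [0,8,0,-15,0],
])

```text
time_s: 13.05
ee_pos: [0.3979, -0.1616, 0.1852]
orientation: [-179.9, 0.1, 178.5]
wrist_force: [0.5, -0.2, -0.2]
grip_width: 0.0001
```

Emit:
move_arm([
  [0,4,0,0,0],
  [0,7,3,0,0],
  [0,8,7,0,0],
  [0,8,10,0,0],
  [0,8,10,0,0],
])

```text
time_s: 13.55
ee_pos: [0.32, -0.0566, 0.1828]
orientation: [180.0, 0.0, 178.7]
wrist_force: [0.5, 0.0, -0.1]
grip_width: 0.0002
```

```bash
python3 t.py; python3 - <<'E'
from h import *
from m import lips
d=snap('top','top10.png')
lips(d,{'empty':(190,185,255,250),'full':(310,195,365,270)})
im=d['img'][90:290,160:440]; cv2.imwrite('pics/top10z.png',cv2.resize(im,None,fx=2.8,fy=2.8)[:,:,::-1])
d=snap('side','side10.png')
E
```

```text
pos [ 0.32   -0.0566  0.1828] [1.7997e+02 2.0000e-02 1.7866e+02] F [ 0.46  0.01 -0.14] t 13.55 w 0.00016874835207082814
empty 77 (221.9901123046875, 197.4010009765625) (2.388089179992676, 30.348634719848633) 84.2894058227539
[[0.5981, 0.209], [0.6091, 0.1226], [0.6023, 0.1217], [0.5913, 0.2081]] c [0.6002 0.1654 0.062 ]
full 93 (334.9751281738281, 245.0226287841797) (30.108741760253906, 3.0917348861694336) 2.726311206817627
[[0.468, -0.1198], [0.4768, -0.12], [0.4748, -0.2069], [0.4659, -0.2066]] c [ 0.4714 -0.1633  0.062 ]
```

View pics/side10.png

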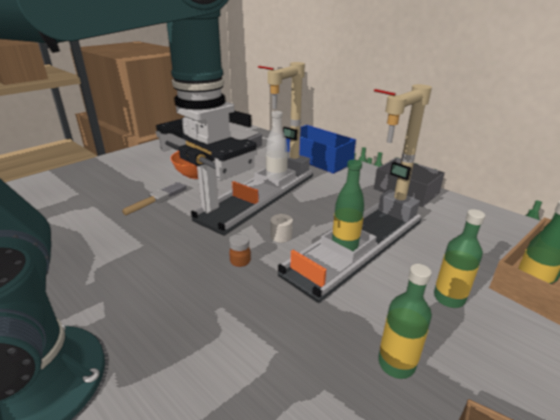

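View pics/top10z.png

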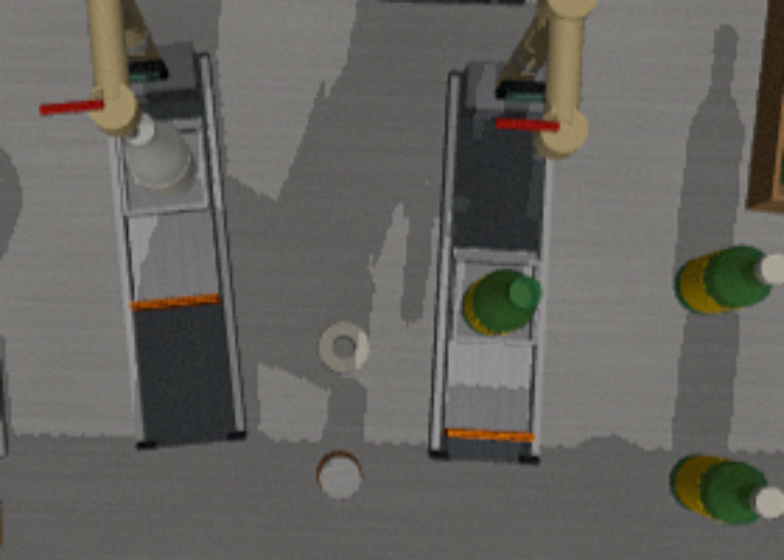

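Both carriers are at their stops (118 mm and 115 mm of travel measured). The bottles stand upright in their pockets, the bystanders haven't moved, and the arm is clear.

```bash
python3 -c "
from h import *
print(arm.finish_job())"
```

```text
the job is handed in; nothing more can be done
None
```

Both carriers are changed over and the job is handed in at about 13.7 s. The interface reported no verdict.

- **Empty bottle:** I pushed its carrier home with closed fingertips until the wrist force rose to about 16 N at the stop. The top camera showed 115 mm of travel.
- **Full bottle:** I hooked a closed fingertip behind the inner face of its lip and drew the carrier out until about 18 N at the front stop. The top camera showed 118 mm of travel.
- **Last pictures:** Both bottles stood upright in their pockets, and the bystanders looked unmoved. The arm was clear with about 0 N on the wrist.

**What disagreed:** My first push passed over the empty bottle's lip without touching it. The side camera put the closed fingertips about 12 mm above the reported TCP, where the description says 19 mm below. On that pass the gripper came close to the empty bottle, but I saw no force and no movement. I backed out and worked about 3 cm lower from then on.

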